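# Show the odd ball to the inspection camera in its tray

## Task

One of the steel balls on the freely spinning turntable is bigger than the others: lift it off without shaking the others from their nests, and set it in the larger cup of the ball tray and let go of it. Then take the tray by its upright grip and carry it level to the inspection camera, so that the ball stays loose in its cup, and leave the other things on the bench alone. Finish while holding: do not put the tray down, but keep it still and level in the camera's view, with the ball over the middle of the round black disc in the camera's base plate and about 110 mm above it.

Things in the scene. Friction and masses are not known exactly. Their poses are not given: they have to be found in the camera images.
- big_ball_center (a point): the bigger steel ball, 28 mm in diameter, 90 g; at the start it stands in one of the six nests of the turntable; the ball rests 12 mm above the platter in a black nest post. The point is its centre (its axes roll with it and mean nothing)
- ball_a_center (a point): a smaller steel ball, 18 mm in diameter, in another nest of the turntable; the ball rests 12 mm above the platter in a black nest post. The point is its centre
- ball_b_center (a point): a smaller steel ball, 18 mm in diameter, in another nest of the turntable; the ball rests 12 mm above the platter in a black nest post. The point is its centre
- ball_c_center (a point): a smaller steel ball, 18 mm in diameter, in another nest of the turntable; the ball rests 12 mm above the platter in a black nest post. The point is its centre
- turntable_center (a point): the turntable's middle, on its axis at the height of the platter's upper face (34 mm above the bench). Six black nest posts, 26 mm in diameter and 16 mm high, stand on the grey platter 72 mm from the axis, 60 degrees apart; each has a round recess 21 mm wide and 4 mm deep in its top. Four hold a ball, two are empty. A knob 20 mm wide and 13 mm high stands on the axis
- platter (a joint): angle of the platter (194 mm in diameter) against its fixed foot, rad, 0 at the start, growing anticlockwise from above; no stops. It is not driven and turns freely: a sideways push on anything it carries spins it, a push along the radius does not
- tray_grip (a point): the ball tray, at the point to grip: a bare metal tray 186 x 66 mm with an edge 13 mm high, about 0.32 kg, lying on the bench. In its middle stands the grip, an upright plate across the tray, 14 mm thick (along x) and 44 mm wide (along y), its top 88 mm above the tray's underside. The point is on the grip, 70 mm above the underside. x runs along the tray to the larger cup, z up
- tray_cup (a point): centre of the mouth of the tray's larger cup, 66 mm along x from the grip, 24 mm above the tray's underside; axes as the tray's. The cup is 26 mm wide outside with a recess 21 mm wide and 4 mm deep; the big ball seated in it has its centre 10 mm above this point and rolls out if the tray tips about 40 degrees. (The cup at the tray's other end, 16 mm wide, is for smaller balls)
- disc_center (a point): middle of the round black disc, 72 mm in diameter, in the grey base plate of the camera's stand, 9 mm above the bench; the stand is fixed. x points to the back, where the camera's post (288 mm high) stands 198 mm behind the disc; z up. The plate is 120 mm wide and 8 mm thick and reaches 62 mm to the front of the disc's middle and 238 mm to the back
- view_point (a point): the point the camera is focused on, straight above the middle of the disc, 109 mm higher: the ball's centre belongs here. Axes as the stand's. The camera, a black barrel 52 mm wide and 110 mm long clamped to the post, looks down to the front at 45 degrees; its lens is 78 mm behind and 78 mm above this point
- v_block_2: a steel V block on the bench, 45 x 40 mm, 30 mm high, origin under its middle; not part of the job
- spur_gear: a spur gear lying on the bench, 49 mm in diameter, 21 mm high, origin under its middle; not part of the job
- turned_shaft: a turned steel shaft lying on the bench, 24 mm in diameter, 121 mm long (along its y), origin under its middle; not part of the job

How it is judged:
On the way, in this order (a step that is already met when the one before it is completed fails the run):
1. the big ball is lifted clear of its nest (height (world z) of big_ball_center above 0.085 m and contact force between big_ball and turntable below 0.01 N), for 0.2 s.
2. the big ball rests in the tray's larger cup, let go, the tray standing on the bench (horizontal distance between big_ball_center and tray_cup below 0.006 m and z of big_ball_center in the frame of tray_cup between 0.006 and 0.0125 m and contact force between the fingers and big_ball below 0.05 N and height (world z) of tray_grip below 0.076 m), for 0.2 s.
3. the tray is lifted off the bench with the ball in its cup (horizontal distance between big_ball_center and tray_cup below 0.006 m and z of big_ball_center in the frame of tray_cup between 0.006 and 0.0125 m and contact force between the fingers and big_ball below 0.05 N and height (world z) of tray_grip above 0.1 m), for 0.2 s.
At the end, for the whole second after the job is handed in: Gripper holding the tray in the air, still, level within 8 degrees, not touching the camera stand; big ball loose in the larger cup, clear of the fingers, within 20 mm sideways and 20 mm in height of the view point; smaller balls still in their nests (horizontal distance between big_ball_center and tray_cup below 0.006 m and z of big_ball_center in the frame of tray_cup between 0.006 and 0.0125 m and contact force between the fingers and big_ball below 0.05 N and horizontal distance between big_ball_center and view_point below 0.02 m and z of big_ball_center in the frame of view_point between -0.02 and 0.02 m and angle between tray_grip's own z axis and vertical below 0.14 rad and contact force between the fingers and ball_tray above 1 N and contact force between ball_tray and camera_stand below 0.05 N and linear speed of ball_tray below 0.03 m/s and angular speed of ball_tray below 0.3 rad/s and height (world z) of each of ball_a_center, ball_b_center, ball_c_center above 0.05 m); the arm keeps its last pose, push and grip.
It fails at once if the big ball falls to the bench (height (world z) of big_ball_center below 0.024 m).
It fails at once if a smaller ball falls from its nest (height (world z) of any of ball_a_center, ball_b_center, ball_c_center below 0.05 m).
It fails at once if the tray is tipped by more than 20 degrees (angle between tray_grip's own z axis and vertical above 0.35 rad).
It fails at once if the V block, gear or shaft is moved by more than 40 mm (distance of any of v_block_2, spur_gear, turned_shaft from where it was at the start of the episode above 0.04 m).
It also fails if it takes over 61 s, if anything falls off the work surface, if the arm or the gripper's body presses on something with over 40 N, if the wrist force passes 120 N, or if a joint passes its speed limit or range.

## Robot

A 6-joint arm with a two-finger parallel gripper is mounted at the origin on a cart in front of the work surface, level with it; the furniture and walls round the work are solid. World frame = base frame: x ahead of the robot, y to its left, z up, the work surface at z = 0. Lengths are in m, angles in rad, forces in N, time in s.
With the tool pointing down it reaches from about 0.3 to 0.875 m from the base axis. Payload 6.4 kg.
Tool frame: the origin (TCP) lies midway between the tips of the shut fingers; the grasp point (between the pads) lies 19 mm behind it (manip.tcp_to_grasp is the distance from the TCP to the grasp point, in m); z points along the fingers, y is the line along which they close (so a half turn about z gives the same grasp; the last joint's range is limited). The gripper opens to 85 mm and grips with 20 to 120 N. Pads are 22 mm wide; open, the fingers measure 114 mm over their backs; the gripper's body (76 mm by 85 mm) begins 54 mm behind the grasp point. The pads swing forward as they close: fully open they stand 13 mm farther back than shut.
Start: joints at [0.991, 0.181, 1.607, -0, 1.354, -0.206], TCP at [0.21, 0.535, 0.231] pointing down, gripper open.
Joint ranges: [-2.99, 2.99], [-0.89, 2.07], [0.3, 2.58], [-1.14, 4.28], [0, 2.63], [-3.12, 3.12]. Speed limits (rad/s): [2.57, 2.57, 3.01, 3.14, 3.14, 3.14].

## Interface

Orientations are given as a unit quaternion [x, y, z, w].
In Python, from workcell import sense, optics, manip gives the robot as it stands.
- The arm moves only by the shell command python3 -m creep 'ROWS' [OPENING] [FORCE]. ROWS is JSON, a list of rows, each an object of numbers: "x", "y", "z": the shift along the tool's x, y, z in mm; "ax", "ay", "az": the turn, a rotation vector about the tool's x, y, z in degrees. A call has exactly 10 rows; each row shifts and turns the commanded pose from where the row before left it, along the tool's axes as they then stand; what a row does not reach is not made up. A row lasts 1/12 s, in which the tool goes at most 41.7 mm and 7.16 degrees, less where a joint would pass 70% of its speed; a pose out of reach is approached as far as the arm can. A call with a gripper value outside its range is refused whole. OPENING is the finger opening in mm, from 0 to 85.4, set as the call begins (- or left out, the last holds). The fingers move at their own pace and stop on an object; FORCE is the grip in N (left out, the last holds). Time passes only in rows, so rows that do not move let the fingers close, or fill a call up. It gives the time, the measured TCP pose, the force, the opening and the grip force at its end, in the units of the state.
- sense(): the state, without advancing time (a new reading comes with each control period).
- optics.read_camera(name): name is "side" or "top" or "wrist"; returns the picture (400x640x3 uint8, red, green, blue); there is no depth.
- optics.get_calibration(name): a dict with "fx", "fy", "cx", "cy" (pixels), "R" (3x3) and "t" (3): a world point X has camera coordinates R X + t. Camera axes: x right, y down, z forward; pixel columns grow to the right and rows downward; lengths in m; the calibration is good to about 2 mm. A picture is of the moment at which its call begins: read the wrist's pose just before it. get_calibration takes no time and is no camera call; for the wrist camera it gives the pose at the moment of the call.
- manip.job_done(): hands the job in; it is judged then, once.
The state is a dict: "time": time; "joint_pos": joint angles; "qd": joint speeds; "joint_efforts": joint torques, N m; "tcp_pos": TCP position; "tcp_rot": TCP orientation; "contact_force": force on the tool from outside, world axes, zero at the start; "torque": the same for the moment, N m; "opening": opening from 0.0 (shut) to 1.0 (fully open); "finger_force": force on a finger pad.
Only numpy, scipy, OpenCV 4.12 (cv2) and the standard library are available. Lean on these libraries where they do the work, as an engineer would, in place of code of your own. Each camera call takes 0.05 s, during which the arm holds its last target. There are 200 camera calls.

## Working session

There is one attempt and no reset: what is moved stays moved. The work goes in short steps, Python scripts to look and compute and a shell command to move; the robot and the scene stay as the last step left them, time stands still between calls to the robot, and variables do not carry over. Pictures are saved under pics/ and viewed, at most 10 in all, crops included, and the job is handed in when it is done.

```bash
ls; mkdir -p pics; python3 - <<'E'
from workcell import sense, optics, manip
import cv2,json,numpy as np
s=sense();print(s['time'],s['tcp_pos'],s['tcp_rot'],s['opening'],manip.tcp_to_grasp)
for n in ["top","side"]:
    im=optics.read_camera(n);cv2.imwrite(f'pics/{n}0.png',cv2.cvtColor(im,cv2.COLOR_RGB2BGR))
    c=optics.get_calibration(n);print(n,{k:np.round(v,4).tolist() for k,v in c.items()})
E
```

```text
pics
0.0 [0.20966538 0.53484023 0.23039894] [ 1.85817028e-01  9.82583993e-01 -7.94074788e-04 -3.14850175e-04] 0.9977288462397744 0.0187
top {'fx': 378.3936, 'fy': 378.3936, 'cx': 318.7379, 'cy': 198.7255, 'R': [[0.0259, -0.9992, 0.0301], [-0.9932, -0.0292, -0.1129], [0.1137, -0.027, -0.9931]], 't': [-0.0891, 0.5799, 1.1375]}
side {'fx': 436.0398, 'fy': 436.0398, 'cx': 316.5727, 'cy': 202.0681, 'R': [[0.6005, -0.7996, -0.0066], [-0.7, -0.5217, -0.4877], [0.3865, 0.2975, -0.873]], 't': [-0.3993, 0.4241, 0.9147]}
```

View pics/top0.png

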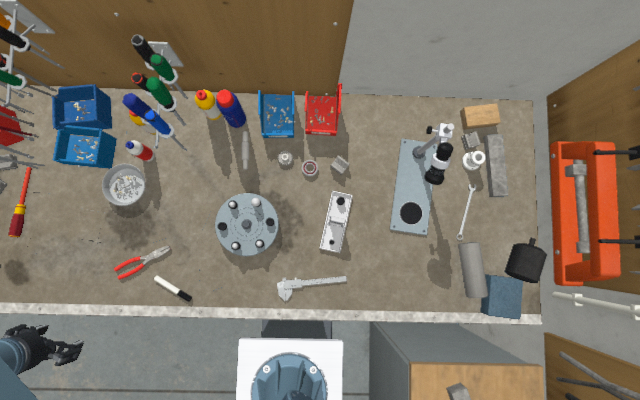

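View pics/side0.png

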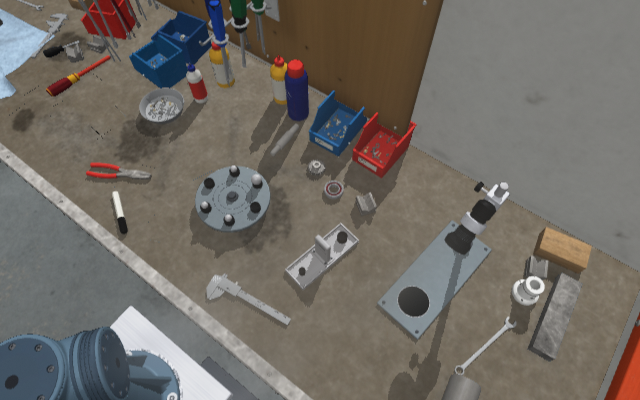

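The overview shows the turntable at top (248,224), the tray at (336,221) and the disc at (411,213). I'll enlarge these next.

```bash
python3 - <<'E'
import cv2,numpy as np
t=cv2.imread('pics/top0.png');s=cv2.imread('pics/side0.png')
a=cv2.resize(t[180:265,205:365],None,fx=5,fy=5,interpolation=cv2.INTER_CUBIC)
cv2.imwrite('pics/c1.png',a)
b=cv2.resize(s[155:295,185:365],None,fx=4.25,fy=4.25,interpolation=cv2.INTER_CUBIC)
cv2.imwrite('pics/c2.png',b)
E
```

```text
(no output)
```

View pics/c1.png

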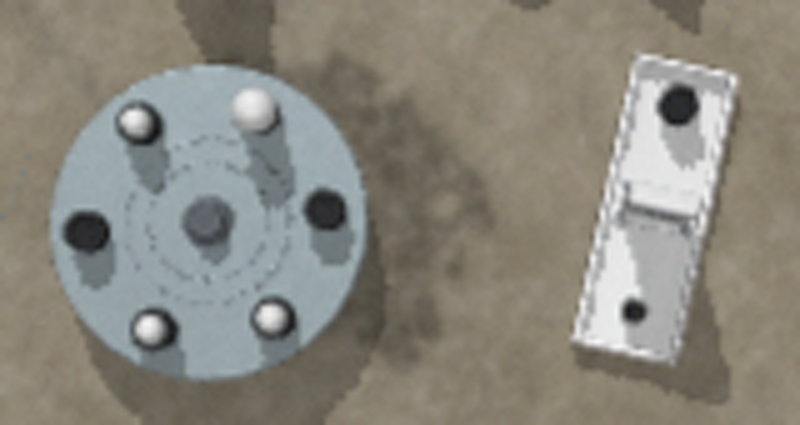

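View pics/c2.png

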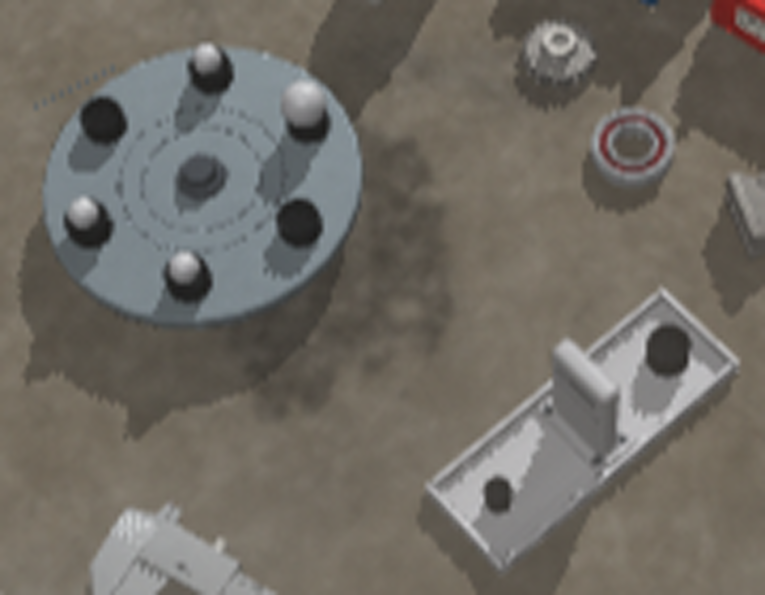

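The turntable's big ball is at top (256.0,201.8) and side (256.8,179.5). The tray's larger cup is at top (340.8,200.8) and side (342,236.6). The disc is at top (411,213) and side (413.5,301).

```bash
cat > h.py <<'E'
from workcell import sense, optics, manip
import cv2,numpy as np
from scipy.spatial.transform import Rotation as Ro
def bp(n,u,v,z,c=None):
    c=c or optics.get_calibration(n);R=np.array(c['R']);t=np.array(c['t'])
    o=-R.T@t;d=R.T@[(u-c['cx'])/c['fx'],(v-c['cy'])/c['fy'],1]
    return o+d*(z-o[2])/d[2]
def toolmove(p,yaw=None):
    """shift in tool axes (mm) to world TCP p"""
    s=sense();R=Ro.from_quat(s['tcp_rot']);
    return R.inv().apply(np.array(p)-s['tcp_pos'])*1000
E
python3 - <<'E'
from h import *
def c1(x,y):return 205+x/5-.4,180+y/5-.4
def c2(x,y):return 185+x/4.25-.4,155+y/4.25-.4
P={'big':('top',*c1(255,109),.06),'big2':('side',*c2(305,104),.06),
'tt':('top',*c1(208,220),.047),'tt2':('side',*c2(203,172),.047),
'a':('top',*c1(139,122),.055),'b':('top',*c1(153,328),.055),'c':('top',*c1(273,318),.055),
'e1':('top',*c1(326,209),.05),'e2':('top',*c1(88,231),.05),
'cup':('top',*c1(679,104),.024),'cup_s':('side',*c2(668,344),.024),
'sm':('top',*c1(633,310),.02),'sm_s':('side',*c2(498,492),.02),
'gripT':('top',*c1(660,205),.088),
'disc':('top',411,213,.009),'disc_s':('side',413.5,301,.009),
'pl1':('top',403,140,.009),'pl2':('top',432,145,.009),'pl3':('top',391,229,.009),'pl4':('top',427,235,.009)}
for k,v in P.items():print(k,np.round(bp(*v)*1000,1))
s=sense();print(Ro.from_quat(s['tcp_rot']).as_matrix().round(3))
E
```

```text
big [565.5 117.5  60. ]
big2 [562.4 114.9  60. ]
tt [498.6 144.6  47. ]
tt2 [494.8 139.1  47. ]
a [556.1 187.5  55. ]
b [433.1 172.8  55. ]
c [440.9 101.9  55. ]
e1 [507.1  73.5  50. ]
e2 [489.9 215.5  50. ]
cup [ 580.1 -141.2   24. ]
cup_s [ 578.  -143.1   24. ]
sm [ 451.3 -115.5   20. ]
sm_s [ 448.7 -118.6   20. ]
gripT [ 512.9 -125.7   88. ]
disc [ 548.1 -367.7    9. ]
disc_s [ 547.5 -368.7    9. ]
pl1 [ 784.7 -342.     9. ]
pl2 [ 771.3 -436.8    9. ]
pl3 [ 495.7 -304.1    9. ]
pl4 [ 479.9 -418.5    9. ]
[[-0.931  0.365 -0.001]
 [ 0.365  0.931 -0.001]
 [ 0.    -0.002 -1.   ]]
```

```bash
python3 -m creep '[{"x":-20,"y":-11},{"x":-35,"y":-19},{"x":-35,"y":-19},{"x":-35,"y":-19},{"x":-35,"y":-19},{"x":-35,"y":-19},{"x":-35,"y":-19},{"x":-35,"y":-19},{"x":-35,"y":-19},{"x":-35,"y":-19}]' 50 && python3 -m creep '[{"x":-35,"y":-19},{"x":-35,"y":-19},{"x":-35,"y":-19},{"x":-30,"y":-15},{"x":-12,"y":-7,"az":7},{"az":7},{"az":7},{"az":7},{"az":7},{"az":7}]' && python3 -m creep '[{"az":7},{"az":7},{"az":7},{"az":7},{"az":7},{"az":7},{"az":6.6},{},{},{}]'
python3 - <<'E'
from h import *
s=sense();print(s['time'],s['tcp_pos'],Ro.from_quat(s['tcp_rot']).as_matrix().round(3),s['opening'],s['joint_pos'])
c=optics.get_calibration('wrist');im=optics.read_camera('wrist');cv2.imwrite('pics/w1.png',im[:,:,::-1])
np.savez('w1.npz',**c)
for p in [(.5645,.1165,.06),(.497,.142,.047)]:
    q=np.array(c['R'])@p+c['t'];print(c['fx']*q[0]/q[2]+c['cx'],c['fy']*q[1]/q[2]+c['cy'])
E
```

```text
0.1 [0.20966628 0.53486677 0.23045303] [[-0.931  0.365 -0.001]
 [ 0.365  0.931 -0.001]
 [ 0.    -0.002 -1.   ]] 0.9967017531111181 [ 9.90676293e-01  1.81478009e-01  1.60793878e+00  2.97871858e-05
  1.35378745e+00 -2.06317939e-01]
145.45666822732142 502.8989833534265
142.0243737330474 456.90444236191126validation failed for argument at $[0]...
```

View pics/w1.png

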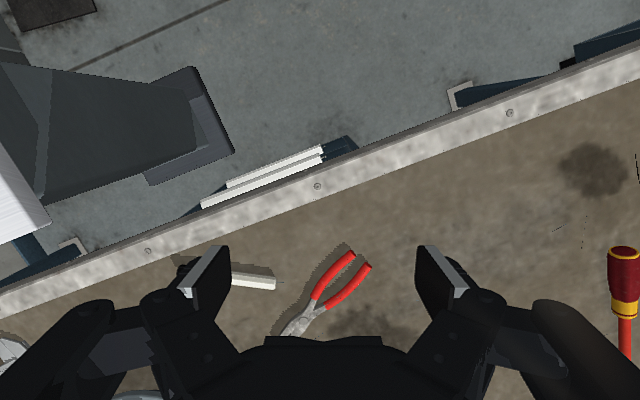

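The move was refused and the picture only shows the pliers at the start pose. I'll try again with all six keys in each row.

```bash
python3 -m creep '[{"x":-20,"y":-11,"z":0,"ax":0,"ay":0,"az":0},{"x":-35,"y":-19,"z":0,"ax":0,"ay":0,"az":0},{"x":-35,"y":-19,"z":0,"ax":0,"ay":0,"az":0},{"x":-35,"y":-19,"z":0,"ax":0,"ay":0,"az":0},{"x":-35,"y":-19,"z":0,"ax":0,"ay":0,"az":0},{"x":-35,"y":-19,"z":0,"ax":0,"ay":0,"az":0},{"x":-35,"y":-19,"z":0,"ax":0,"ay":0,"az":0},{"x":-35,"y":-19,"z":0,"ax":0,"ay":0,"az":0},{"x":-35,"y":-19,"z":0,"ax":0,"ay":0,"az":0},{"x":-35,"y":-19,"z":0,"ax":0,"ay":0,"az":0}]' 50
```

```text
time: 0.98
tcp_pos: [0.4561, 0.2418, 0.2312]
tcp_rot: [0.186, 0.983, 0.0, -0.0]
contact_force: [0.2, 0.8, -0.6]
opening: 0.583
finger_force: 0.0
```

```bash
python3 -m creep '[{"x":-35,"y":-18,"z":0,"ax":0,"ay":0,"az":0},{"x":-35,"y":-18,"z":0,"ax":0,"ay":0,"az":0},{"x":-35,"y":-18,"z":0,"ax":0,"ay":0,"az":0},{"x":-30,"y":-15,"z":0,"ax":0,"ay":0,"az":0},{"x":-11.7,"y":-8.1,"z":0,"ax":0,"ay":0,"az":7},{"x":0,"y":0,"z":0,"ax":0,"ay":0,"az":7},{"x":0,"y":0,"z":0,"ax":0,"ay":0,"az":7},{"x":0,"y":0,"z":0,"ax":0,"ay":0,"az":7},{"x":0,"y":0,"z":0,"ax":0,"ay":0,"az":7},{"x":0,"y":0,"z":0,"ax":0,"ay":0,"az":7}]' && python3 -m creep '[{"x":0,"y":0,"z":0,"ax":0,"ay":0,"az":7},{"x":0,"y":0,"z":0,"ax":0,"ay":0,"az":7},{"x":0,"y":0,"z":0,"ax":0,"ay":0,"az":7},{"x":0,"y":0,"z":0,"ax":0,"ay":0,"az":7},{"x":0,"y":0,"z":0,"ax":0,"ay":0,"az":7},{"x":0,"y":0,"z":0,"ax":0,"ay":0,"az":7},{"x":0,"y":0,"z":0,"ax":0,"ay":0,"az":6.6},{"x":0,"y":0,"z":0,"ax":0,"ay":0,"az":0},{"x":0,"y":0,"z":0,"ax":0,"ay":0,"az":0},{"x":0,"y":0,"z":0,"ax":0,"ay":0,"az":0}]'
python3 - <<'E'
from h import *
s=sense();print(s['time'],s['tcp_pos'],Ro.from_quat(s['tcp_rot']).as_matrix().round(3),s['opening'],s['joint_pos'])
c=optics.get_calibration('wrist');im=optics.read_camera('wrist');cv2.imwrite('pics/w2.png',im[:,:,::-1])
np.savez('w2.npz',**c)
for p in [(.5645,.1165,.06),(.497,.142,.047)]:
    q=np.array(c['R'])@p+c['t'];print(c['fx']*q[0]/q[2]+c['cx'],c['fy']*q[1]/q[2]+c['cy'])
E
```

```text
time: 1.82
tcp_pos: [0.5635, 0.118, 0.2308]
tcp_rot: [0.528, 0.849, -0.0, -0.0]
contact_force: [0.4, -0.5, -0.9]
opening: 0.579
finger_force: 0.0
time: 2.65
tcp_pos: [0.5637, 0.1182, 0.2311]
tcp_rot: [0.828, 0.56, -0.0, -0.0]
contact_force: [0.3, -0.2, 0.6]
opening: 0.583
finger_force: 0.0
2.65 [0.56365994 0.11822736 0.23110839] [[ 0.372  0.928 -0.   ]
 [ 0.928 -0.372  0.   ]
 [-0.    -0.    -1.   ]] 0.5827602750631277 [7.52326645e-04 1.83230211e-01 1.60454360e+00 1.05104588e-05
 1.35420827e+00 3.81662348e-01]
325.23055437590597 178.52695315377224
258.34659605540713 177.277560409504
```

View pics/w2.png

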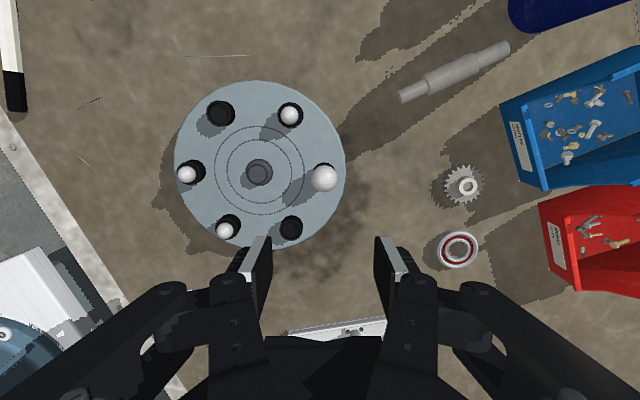

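The wrist picture shows the big ball at (324,179), within 1 px of the prediction, so the closing line is aligned with it. Descending.

```bash
python3 -m creep '[{"x":-1,"y":0,"z":30,"ax":0,"ay":0,"az":0},{"x":0,"y":0,"z":30,"ax":0,"ay":0,"az":0},{"x":0,"y":0,"z":30,"ax":0,"ay":0,"az":0},{"x":0,"y":0,"z":25,"ax":0,"ay":0,"az":0},{"x":0,"y":0,"z":20,"ax":0,"ay":0,"az":0},{"x":0,"y":0,"z":15,"ax":0,"ay":0,"az":0},{"x":0,"y":0,"z":15,"ax":0,"ay":0,"az":0},{"x":0,"y":0,"z":10,"ax":0,"ay":0,"az":0},{"x":0,"y":0,"z":8,"ax":0,"ay":0,"az":0},{"x":0,"y":0,"z":6,"ax":0,"ay":0,"az":0}]'
python3 - <<'E'
from h import *
s=sense();print(s['time'],s['tcp_pos'],s['contact_force'])
c=optics.get_calibration('wrist');im=optics.read_camera('wrist')
w=im[:,:,::-1]; side=optics.read_camera('side')[150:240,180:300,::-1]
cv2.imwrite('pics/w3.png',np.vstack([w[60:340,100:540],cv2.resize(side,(440,300),interpolation=cv2.INTER_CUBIC)]))
E
```

```text
time: 3.53
tcp_pos: [0.5633, 0.1173, 0.0417]
tcp_rot: [0.829, 0.559, -0.0, -0.0]
contact_force: [0.4, 0.4, 0.5]
opening: 0.583
finger_force: 0.0
3.5333 [0.5633169  0.11727334 0.04165157] [0.37848577 0.37780194 0.47501192]
```

View pics/w3.png

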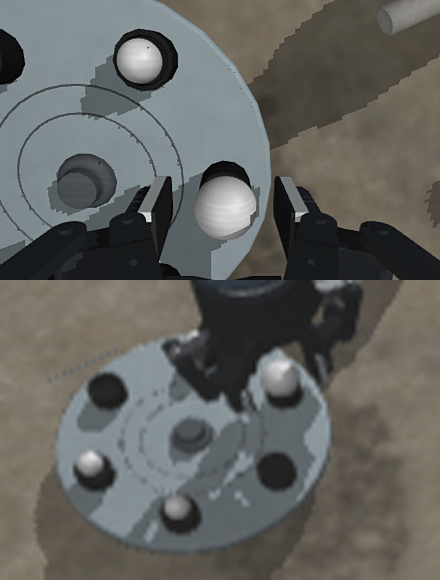

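The ball at crop (225,205) lies midway between the fingers at (163) and (282), inside the pads. I'll close now.

```bash
python3 -m creep '[{"x":0,"y":0,"z":0,"ax":0,"ay":0,"az":0},{"x":0,"y":0,"z":0,"ax":0,"ay":0,"az":0},{"x":0,"y":0,"z":0,"ax":0,"ay":0,"az":0},{"x":0,"y":0,"z":0,"ax":0,"ay":0,"az":0},{"x":0,"y":0,"z":0,"ax":0,"ay":0,"az":0},{"x":0,"y":0,"z":0,"ax":0,"ay":0,"az":0},{"x":0,"y":0,"z":0,"ax":0,"ay":0,"az":0},{"x":0,"y":0,"z":0,"ax":0,"ay":0,"az":0},{"x":0,"y":0,"z":0,"ax":0,"ay":0,"az":0},{"x":0,"y":0,"z":0,"ax":0,"ay":0,"az":0}]' 20 25
```

```text
time: 4.47
tcp_pos: [0.5642, 0.1173, 0.0431]
tcp_rot: [0.829, 0.559, 0.001, 0.0]
contact_force: [0.2, -0.1, 5.2]
opening: 0.306
finger_force: 24.7
```

```bash
python3 -m creep '[{"x":0,"y":0,"z":-2,"ax":0,"ay":0,"az":0},{"x":0,"y":0,"z":-3,"ax":0,"ay":0,"az":0},{"x":0,"y":0,"z":-5,"ax":0,"ay":0,"az":0},{"x":0,"y":0,"z":-8,"ax":0,"ay":0,"az":0},{"x":0,"y":0,"z":-10,"ax":0,"ay":0,"az":0},{"x":0,"y":0,"z":-12,"ax":0,"ay":0,"az":0},{"x":0,"y":0,"z":-12,"ax":0,"ay":0,"az":0},{"x":0,"y":0,"z":-12,"ax":0,"ay":0,"az":0},{"x":0,"y":0,"z":-8,"ax":0,"ay":0,"az":0},{"x":0,"y":0,"z":-4,"ax":0,"ay":0,"az":0}]'
python3 - <<'E'
from h import *
s=sense();print(s['time'],s['tcp_pos'],s['contact_force'],Ro.from_quat(s['tcp_rot']).as_matrix().round(3))
im=optics.read_camera('wrist')
w=im[:,:,::-1]; side=optics.read_camera('side')[130:290,180:360,::-1]
cv2.imwrite('pics/w4.png',np.vstack([w[60:340,100:540],cv2.resize(side,(440,320),interpolation=cv2.INTER_CUBIC)]))
E
```

```text
time: 5.3
tcp_pos: [0.5644, 0.1173, 0.1206]
tcp_rot: [0.829, 0.559, 0.001, 0.001]
contact_force: [-0.6, 0.3, -0.5]
opening: 0.308
finger_force: 24.6
5.3 [0.56444318 0.11732795 0.12057029] [-0.61103213  0.32513258 -0.51770543] [[ 0.375  0.927  0.003]
 [ 0.927 -0.375 -0.   ]
 [ 0.001  0.003 -1.   ]]
```

View pics/w4.png

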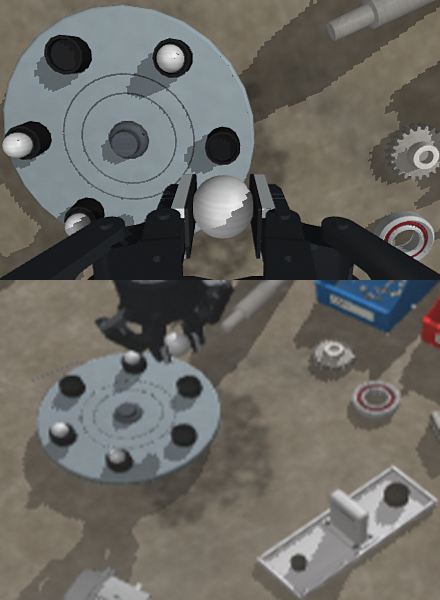

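The ball is held at crop (223,206), the other three balls are still in their nests, and the vacated nest is visible at (222,147). I'll work out the ball's offset and the move.

```bash
python3 - <<'E'
from h import *
s=sense();b=bp('wrist',323,266,s['tcp_pos'][2]+.0169);print(b,s['tcp_pos'],toolmove([b[0],b[1],b[2]]))
print(toolmove([.579,-.142,s['tcp_pos'][2]]))
E
```

```text
[0.56287594 0.11721534 0.13645533] [0.56408889 0.11731679 0.11955533] [ -0.53528311  -1.05370305 -16.90250621]
[-2.34817933e+02  1.11031860e+02  2.83709674e-02]
```

```bash
python3 -m creep '[{"x":-10,"y":5,"z":-5,"ax":0,"ay":0,"az":0},{"x":-20,"y":9,"z":-5,"ax":0,"ay":0,"az":0},{"x":-28,"y":13,"z":0,"ax":0,"ay":0,"az":0},{"x":-30,"y":14,"z":0,"ax":0,"ay":0,"az":0},{"x":-30,"y":14,"z":0,"ax":0,"ay":0,"az":0},{"x":-30,"y":14,"z":0,"ax":0,"ay":0,"az":0},{"x":-30,"y":14,"z":0,"ax":0,"ay":0,"az":0},{"x":-28,"y":13,"z":0,"ax":0,"ay":0,"az":0},{"x":-19,"y":10,"z":0,"ax":0,"ay":0,"az":0},{"x":-10,"y":5,"z":0,"ax":0,"ay":0,"az":0}]' && python3 -m creep '[{"x":0,"y":0,"z":0,"ax":0,"ay":0,"az":4},{"x":0,"y":0,"z":0,"ax":0,"ay":0,"az":7},{"x":0,"y":0,"z":0,"ax":0,"ay":0,"az":7},{"x":0,"y":0,"z":0,"ax":0,"ay":0,"az":7},{"x":0,"y":0,"z":0,"ax":0,"ay":0,"az":7},{"x":0,"y":0,"z":0,"ax":0,"ay":0,"az":7},{"x":0,"y":0,"z":0,"ax":0,"ay":0,"az":7},{"x":0,"y":0,"z":0,"ax":0,"ay":0,"az":7},{"x":0,"y":0,"z":0,"ax":0,"ay":0,"az":7},{"x":0,"y":0,"z":0,"ax":0,"ay":0,"az":7}]' && python3 -m creep '[{"x":0,"y":0,"z":0,"ax":0,"ay":0,"az":7},{"x":0,"y":0,"z":0,"ax":0,"ay":0,"az":5.3},{"x":0,"y":0,"z":0,"ax":0,"ay":0,"az":0},{"x":0,"y":0,"z":0,"ax":0,"ay":0,"az":0},{"x":0,"y":0,"z":0,"ax":0,"ay":0,"az":0},{"x":0,"y":0,"z":0,"ax":0,"ay":0,"az":0},{"x":0,"y":0,"z":0,"ax":0,"ay":0,"az":0},{"x":0,"y":0,"z":0,"ax":0,"ay":0,"az":0},{"x":0,"y":0,"z":0,"ax":0,"ay":0,"az":0},{"x":0,"y":0,"z":0,"ax":0,"ay":0,"az":0}]'
python3 - <<'E'
from h import *
s=sense();print(s['time'],s['tcp_pos'],s['contact_force'],Ro.from_quat(s['tcp_rot']).as_matrix().round(3))
c=optics.get_calibration('wrist');im=optics.read_camera('wrist')
cv2.imwrite('pics/w5.png',im[:,:,::-1])
for p in [(.579,-.142,.024),(.45,-.117,.02),(.5145,-.1295,.088)]:
    q=np.array(c['R'])@p+c['t'];print(c['fx']*q[0]/q[2]+c['cx'],c['fy']*q[1]/q[2]+c['cy'])
E
```

```text
time: 6.23
tcp_pos: [0.5776, -0.1458, 0.1278]
tcp_rot: [0.83, 0.558, -0.0, -0.0]
contact_force: [1.1, 0.0, -1.6]
opening: 0.308
finger_force: 24.7
time: 7.07
tcp_pos: [0.5776, -0.1417, 0.1277]
tcp_rot: [1.0, 0.006, -0.001, -0.0]
contact_force: [0.2, 0.2, -0.9]
opening: 0.309
finger_force: 24.7
time: 7.9
tcp_pos: [0.5782, -0.1422, 0.1283]
tcp_rot: [0.995, -0.098, 0.0, -0.0]
contact_force: [-0.3, 0.9, -1.2]
opening: 0.303
finger_force: 24.7
7.9 [ 0.5782143  -0.1421969   0.12829652] [-0.29046276  0.89840689 -1.1752939 ] [[ 0.981 -0.196  0.   ]
 [-0.196 -0.981  0.   ]
 [ 0.    -0.    -1.   ]]
321.8929518159445 192.76931231892914
322.9030624402007 324.52268520759947
322.3395821650447 309.3006786192091
```

View pics/w5.png

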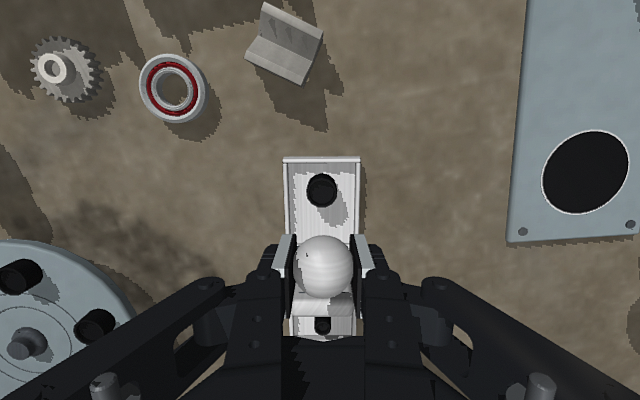

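The tray is aligned with the tool, its cup mouth at (321.5,190). The held ball is at (323,266) and the disc at (585,172). I'll convert these with the calibration.

```bash
python3 - <<'E'
from h import *
s=sense();c=optics.get_calibration('wrist')
im=cv2.imread('pics/w5.png',0)
k,l,st,ce=cv2.connectedComponentsWithStats((im[150:230,290:352]<50).astype(np.uint8));print(st[1:][st[1:,4]>100])
k,l,st,ce=cv2.connectedComponentsWithStats((im[110:230,530:640]<40).astype(np.uint8));i=st[1:,4].argmax()+1;print(st[i],ce[i])
cup=bp('wrist',321.5,189.5,.024);print('cup',cup,'disc',bp('wrist',ce[i][0]+530,ce[i][1]+110,.009))
b=bp('wrist',323,266,s['tcp_pos'][2]+.0169);print('ball',b,s['tcp_pos'])
print('tcp->cup',toolmove([*cup[:2],s['tcp_pos'][2]]),'ball off',toolmove([*b[:2],s['tcp_pos'][2]]))
E
```

```text
[[ 17  23  30  34 798]]
[  13   22   85   81 5264] [55.16071429 61.73518237]
cup [ 0.58180643 -0.14223656  0.024     ] disc [ 0.54881707 -0.36741952  0.009     ]
ball [ 0.57700575 -0.14244172  0.14521158] [ 0.57822237 -0.14217528  0.12831158]
tcp->cup [ 3.52655188e+00 -6.42392212e-01  3.20835836e-05] ball off [-1.14080019e+00  4.99725750e-01 -1.45705257e-05]
```

```bash
python3 -m creep '[{"x":2.5,"y":0,"z":10,"ax":0,"ay":0,"az":0},{"x":0,"y":0,"z":17,"ax":0,"ay":0,"az":0},{"x":0,"y":0,"z":18,"ax":0,"ay":0,"az":0},{"x":0,"y":0,"z":17,"ax":0,"ay":0,"az":0},{"x":0,"y":0,"z":15,"ax":0,"ay":0,"az":0},{"x":0,"y":0,"z":12,"ax":0,"ay":0,"az":0},{"x":0,"y":0,"z":8,"ax":0,"ay":0,"az":0},{"x":0,"y":0,"z":6,"ax":0,"ay":0,"az":0},{"x":0,"y":0,"z":4,"ax":0,"ay":0,"az":0},{"x":0,"y":0,"z":0,"ax":0,"ay":0,"az":0}]'
python3 - <<'E'
from h import *
s=sense();print(s['tcp_pos'],s['contact_force'])
im=optics.read_camera('wrist');sd=optics.read_camera('side')[190:300,270:390,::-1]
cv2.imwrite('pics/w6.png',np.vstack([im[110:390,140:500,::-1],cv2.resize(sd,(360,310),interpolation=cv2.INTER_CUBIC)]))
E
```

```text
time: 8.78
tcp_pos: [0.5805, -0.1425, 0.0207]
tcp_rot: [0.995, -0.099, -0.0, -0.0]
contact_force: [0.4, 0.6, -2.5]
opening: 0.309
finger_force: 25.0
[ 0.58051027 -0.14247204  0.02070702] [ 0.43769149  0.56359018 -2.54841232]
```

View pics/w6.png

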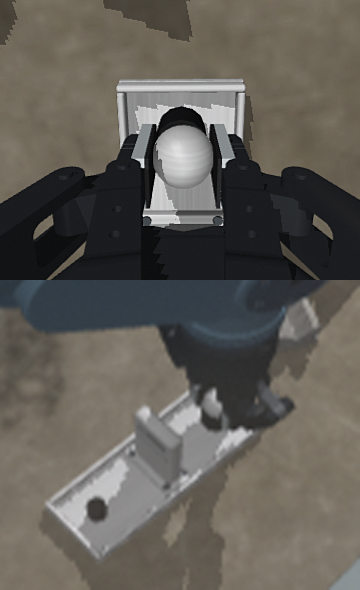

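The ball is at crop (183,155) with the cup's far rim at about row 107, col 183. I'll check the cup's centre from that rim.

```bash
python3 - <<'E'
from h import *
s=sense();c=optics.get_calibration('wrist')
e=bp('wrist',140+183,110+107,.024);r=Ro.from_quat(s['tcp_rot']).inv().apply(e-s['tcp_pos'])*1000
print('far rim in tool',r,'=> cup x',r[0]-13)
b=bp('wrist',323,265,s['tcp_pos'][2]+.0169);print('ball tool',Ro.from_quat(s['tcp_rot']).inv().apply(b-s['tcp_pos'])*1000)
E
```

```text
far rim in tool [17.21427545  0.49967362 -2.33216982] => cup x 4.214275448564827
ball tool [ -0.64092865   0.4792435  -16.90031256]
```

```bash
python3 - <<'E'
from h import *
s=sense();c=optics.get_calibration('wrist');R=Ro.from_quat(s['tcp_rot'])
f=lambda u,v,z,t:R.inv().apply(bp('wrist',u,v,z,cc)-t)*1000
cc=c;t=s['tcp_pos']
print('now wall',f(320,190,.013,t)[0]-27, 'ball',f(323,265,t[2]+.0169,t)[0])
# pose of w5: same orientation, tcp shifted
t5=np.array([.5782,-.1422,.1283]);Rc=np.array(c['R']);cc=dict(c);cc['t']=np.array(c['t'])-Rc@(t5-t)
print('w5 wall',f(321,157.5,.013,t5)[0]-27,'rim',f(322,173,.024,t5)[0]-13,'near rim',f(322,203,.024,t5)[0]+13,'ball',f(323,266,t5[2]+.0169,t5)[0],'small',f(323,325,.02,t5)[0]+132)
ax=Rc@R.as_matrix()[:,2];print('tool z in cam',ax)
im=cv2.imread('pics/w5.png',0);print(im[150:215:1,322])
im=cv2.imread('pics/w6.png',0);print(im[70:130,183])
E
```

```text
now wall 0.8270782290178964 ball -0.6409286468970524
w5 wall 1.397648472252289 rim 4.387542180885923 near rim 4.87491892194117 ball -1.142881804905063 small 0.8450847177304297
tool z in cam [ 1.65818354e-04 -2.70012664e-01  9.62856757e-01]
[105 104 102 102 101 102 139 178 157 217 221 202 135 118 150 149 149 150
 149 149 148 150 139  18   1  13  15  17  28  28  25  21  21  22  21  23
  30  29  30  29  27  28  29  30  28  30  28  28  27  28  29  30  29  22
  16  25  33  96 159 149 147 146 146 146 145]
[103 103 102 102 102 103 102 100 107 140 156 195 134 137 152 182 208 213
 213 202 184 140 138 148 147 147 147 146 148 146 148 147 147 144 143 146
 137   0  10  15  15  15  15  16  14  15  15  17  15  15  26  29  26  21
  34 110 144 146 150 154]
```

Since the camera looks back from +x, the row-107 edge is the post's foot, not its rim. The near rim and tray wall put the cup within about 1 mm of the ball. I'll lower it and let go.

```bash
python3 -m creep '[{"x":0,"y":0,"z":1,"ax":0,"ay":0,"az":0},{"x":0,"y":0,"z":1,"ax":0,"ay":0,"az":0},{"x":0,"y":0,"z":0.6,"ax":0,"ay":0,"az":0},{"x":0,"y":0,"z":0,"ax":0,"ay":0,"az":0},{"x":0,"y":0,"z":0,"ax":0,"ay":0,"az":0},{"x":0,"y":0,"z":0,"ax":0,"ay":0,"az":0},{"x":0,"y":0,"z":0,"ax":0,"ay":0,"az":0},{"x":0,"y":0,"z":0,"ax":0,"ay":0,"az":0},{"x":0,"y":0,"z":0,"ax":0,"ay":0,"az":0},{"x":0,"y":0,"z":0,"ax":0,"ay":0,"az":0}]' && python3 -m creep '[{"x":0,"y":0,"z":0,"ax":0,"ay":0,"az":0},{"x":0,"y":0,"z":0,"ax":0,"ay":0,"az":0},{"x":0,"y":0,"z":0,"ax":0,"ay":0,"az":0},{"x":0,"y":0,"z":0,"ax":0,"ay":0,"az":0},{"x":0,"y":0,"z":0,"ax":0,"ay":0,"az":0},{"x":0,"y":0,"z":0,"ax":0,"ay":0,"az":0},{"x":0,"y":0,"z":0,"ax":0,"ay":0,"az":0},{"x":0,"y":0,"z":0,"ax":0,"ay":0,"az":0},{"x":0,"y":0,"z":0,"ax":0,"ay":0,"az":0},{"x":0,"y":0,"z":0,"ax":0,"ay":0,"az":0}]' 46 20 && python3 -m creep '[{"x":0,"y":0,"z":-3,"ax":0,"ay":0,"az":0},{"x":0,"y":0,"z":-6,"ax":0,"ay":0,"az":0},{"x":0,"y":0,"z":-10,"ax":0,"ay":0,"az":0},{"x":0,"y":0,"z":-15,"ax":0,"ay":0,"az":0},{"x":0,"y":0,"z":-20,"ax":0,"ay":0,"az":0},{"x":0,"y":0,"z":-25,"ax":0,"ay":0,"az":0},{"x":0,"y":0,"z":-25,"ax":0,"ay":0,"az":0},{"x":0,"y":0,"z":-25,"ax":0,"ay":0,"az":0},{"x":0,"y":0,"z":-15,"ax":0,"ay":0,"az":0},{"x":0,"y":0,"z":-6,"ax":0,"ay":0,"az":0}]'
python3 - <<'E'
from h import *
s=sense();print(s['time'],s['tcp_pos'])
im=optics.read_camera('wrist');cv2.imwrite('pics/w7.png',im[:,:,::-1])
c=optics.get_calibration('wrist')
p=np.array([.5805,-.1425,.034]);q=np.array(c['R'])@p+c['t'];u,v=c['fx']*q[0]/q[2]+c['cx'],c['fy']*q[1]/q[2]+c['cy'];print('expect',u,v,'r',c['fx']*.014/q[2])
g=cv2.medianBlur(im[:,:,0],3)
print(cv2.HoughCircles(g[:260],cv2.HOUGH_GRADIENT,1,30,param1=120,param2=14,minRadius=10,maxRadius=22))
print(g[int(v)-30:int(v)+40:2,int(u)])
print(g[int(v),int(u)-50:int(u)+50:2])
E
```

```text
time: 9.72
tcp_pos: [0.5805, -0.1426, 0.0184]
tcp_rot: [0.995, -0.099, -0.0, -0.0]
contact_force: [1.3, 2.2, 1.0]
opening: 0.312
finger_force: 25.4
time: 10.55
tcp_pos: [0.5807, -0.1427, 0.0187]
tcp_rot: [0.995, -0.099, 0.0, 0.0]
contact_force: [-0.4, -0.3, -0.7]
opening: 0.54
finger_force: 0.0
time: 11.38
tcp_pos: [0.5825, -0.1435, 0.1733]
tcp_rot: [0.995, -0.099, 0.003, 0.001]
contact_force: [-0.3, -0.6, -0.5]
opening: 0.536
finger_force: 0.0
11.3833 [ 0.58251148 -0.14346183  0.17328466]
expect 321.60068365190415 186.93631558987735 r 14.909848437746403
[[[193.5 101.5  21.4]
  [ 98.5  78.5  21.4]
  [321.5 183.5  13.6]
  [312.5 215.5  21.4]]]
[165 213 140 149 149 148 148  17   7 132 176 187 200 208 218 219 213 209
 204 198 176 164 138 117 149 146 159 213 211 210 209 207 207 208 208]
[113 115 117 116 116 118 122 126 124 175 204 138 139 140 185 195 198 207
 153 170 188 198 207 219 227 219 206 197 187 174 157 134  98 134 204 204
 204 200 204 209 179 185  70  72  72 102 104 109 110 109]
```

The ball is seated in the cup at (321.5,187), as expected. Now over the grip and a quarter turn.

```bash
python3 -m creep '[{"x":-15,"y":0,"z":0,"ax":0,"ay":0,"az":-3},{"x":0,"y":0,"z":0,"ax":0,"ay":0,"az":3},{"x":-25,"y":0,"z":0,"ax":0,"ay":0,"az":0},{"x":-20,"y":-0.5,"z":0,"ax":0,"ay":0,"az":0},{"x":-8.4,"y":0,"z":0,"ax":0,"ay":0,"az":-6},{"x":0,"y":0,"z":0,"ax":0,"ay":0,"az":-7},{"x":0,"y":0,"z":0,"ax":0,"ay":0,"az":-7},{"x":0,"y":0,"z":0,"ax":0,"ay":0,"az":-7},{"x":0,"y":0,"z":0,"ax":0,"ay":0,"az":-7},{"x":0,"y":0,"z":0,"ax":0,"ay":0,"az":-7}]' && python3 -m creep '[{"x":0,"y":0,"z":0,"ax":0,"ay":0,"az":-7},{"x":0,"y":0,"z":0,"ax":0,"ay":0,"az":-7},{"x":0,"y":0,"z":0,"ax":0,"ay":0,"az":-7},{"x":0,"y":0,"z":0,"ax":0,"ay":0,"az":-7},{"x":0,"y":0,"z":0,"ax":0,"ay":0,"az":-7},{"x":0,"y":0,"z":0,"ax":0,"ay":0,"az":-7},{"x":0,"y":0,"z":0,"ax":0,"ay":0,"az":-7},{"x":0,"y":0,"z":0,"ax":0,"ay":0,"az":0},{"x":0,"y":0,"z":0,"ax":0,"ay":0,"az":0},{"x":0,"y":0,"z":0,"ax":0,"ay":0,"az":0}]'
python3 - <<'E'
from h import *
s=sense();print(s['tcp_pos'],Ro.from_quat(s['tcp_rot']).as_matrix().round(3))
c=optics.get_calibration('wrist');im=optics.read_camera('wrist');cv2.imwrite('pics/w8.png',im[:,:,::-1])
pj=lambda p:(lambda q:np.array([c['fx']*q[0]/q[2]+c['cx'],c['fy']*q[1]/q[2]+c['cy']]).round(1))(np.array(c['R'])@p+c['t'])
print('grip top',pj([.5156,-.1296,.088]),'ball',pj([.5803,-.1425,.034]))
a=Ro.from_euler('z',-11.3,degrees=True)
for X,Y in [(-7,-22),(7,-22),(-7,22),(7,22)]:print((X,Y),pj(a.apply([X/1e3,Y/1e3,0])+[.5156,-.1296,.088]))
for r in (190,200,210,220,230):print(r,im[r,270:370:2,0])
E
```

```text
time: 12.27
tcp_pos: [0.5129, -0.1284, 0.1677]
tcp_rot: [0.966, 0.259, -0.001, -0.001]
contact_force: [-0.3, -0.1, 0.6]
opening: 0.536
finger_force: 0.0
time: 13.1
tcp_pos: [0.5133, -0.1286, 0.1682]
tcp_rot: [0.775, 0.633, -0.0, -0.0]
contact_force: [0.2, -0.7, -0.2]
opening: 0.538
finger_force: 0.0
[ 0.51333609 -0.12861894  0.16818273] [[ 0.2    0.98  -0.001]
 [ 0.98  -0.2    0.   ]
 [ 0.    -0.001 -1.   ]]
grip top [327.7 203.7] ball [398.3 186.3]
(-7, -22) [318.6 230.9]
(7, -22) [336.7 230.9]
(-7, 22) [318.1 175.2]
(7, 22) [337.2 175.1]
190 [147 147 147 146 146 145 146 146 147 146 147 145 146 145 145 145 145 147
 143 144 143 145 135 150 114 156 194 196 197 196 198 197 190 194 189 198
 148 136 138 137 137 134 136 136 136 134 135 135 133 134]
200 [137 136 139 138 139 139 138 138 138 141 138 138 139 140 140 139 139 140
 139 139 139 144  52  37 119 158 194 194 194 192 203 198 194  66 154 137
 138 138 137 137 136 138 137 138 137 136 136 136 136 135]
210 [107 108 109 108 110 110 110 109 111 111 112 111 113 113 113 115 115 115
 115 116 116 107 196 206 101 150 197 196 194 196 204 201 194 186 195 197
 197 198 200 200 204 193 202 201 198 197 197 198 196 198]
220 [ 77  76  78  78  78  78  79  76  80 118 117 119 119 120 119 121 119 120
 117 114 111 109 110 111 107 150 191 199 195 192 199 196 185 113 113 112
 114 116 113 111 115 121 121 117 117 116 113 115 113 113]
230 [120 126 124 120 123 121 120 123 122 121 120 116 117 120 124 126 126 122
 119 119 120 117 116 113 110 111 108 111 110 110 110 111 112 115 116 113
 112 108 108 108 108 110 114 116 115 116 113 111 114 113]
```

The grip's top spans columns 319–336, as predicted. Descend with y +2.4 mm.

```bash
python3 -m creep '[{"x":0.5,"y":2.4,"z":10,"ax":0,"ay":0,"az":0},{"x":0,"y":0,"z":18,"ax":0,"ay":0,"az":0},{"x":0,"y":0,"z":18,"ax":0,"ay":0,"az":0},{"x":0,"y":0,"z":18,"ax":0,"ay":0,"az":0},{"x":0,"y":0,"z":16,"ax":0,"ay":0,"az":0},{"x":0,"y":0,"z":14,"ax":0,"ay":0,"az":0},{"x":0,"y":0,"z":11,"ax":0,"ay":0,"az":0},{"x":0,"y":0,"z":8,"ax":0,"ay":0,"az":0},{"x":0,"y":0,"z":4,"ax":0,"ay":0,"az":0},{"x":0,"y":0,"z":0,"ax":0,"ay":0,"az":0}]' && python3 -m creep '[{"x":0,"y":0,"z":0,"ax":0,"ay":0,"az":0},{"x":0,"y":0,"z":0,"ax":0,"ay":0,"az":0},{"x":0,"y":0,"z":0,"ax":0,"ay":0,"az":0},{"x":0,"y":0,"z":0,"ax":0,"ay":0,"az":0},{"x":0,"y":0,"z":0,"ax":0,"ay":0,"az":0},{"x":0,"y":0,"z":0,"ax":0,"ay":0,"az":0},{"x":0,"y":0,"z":0,"ax":0,"ay":0,"az":0},{"x":0,"y":0,"z":0,"ax":0,"ay":0,"az":0},{"x":0,"y":0,"z":0,"ax":0,"ay":0,"az":0},{"x":0,"y":0,"z":0,"ax":0,"ay":0,"az":0}]' 5 80
```

```text
time: 13.98
tcp_pos: [0.5157, -0.1285, 0.0507]
tcp_rot: [0.773, 0.634, -0.0, -0.001]
contact_force: [0.1, 0.0, -0.5]
opening: 0.544
finger_force: 0.0
time: 14.82
tcp_pos: [0.5168, -0.1291, 0.0527]
tcp_rot: [0.773, 0.634, 0.0, 0.001]
contact_force: [-0.5, -0.1, 5.9]
opening: 0.153
finger_force: 79.4
```

Gripped with 79 N. Lift gently.

```bash
python3 -m creep '[{"x":0,"y":0,"z":-1,"ax":0,"ay":0,"az":0},{"x":0,"y":0,"z":-3,"ax":0,"ay":0,"az":0},{"x":0,"y":0,"z":-6,"ax":0,"ay":0,"az":0},{"x":0,"y":0,"z":-9,"ax":0,"ay":0,"az":0},{"x":0,"y":0,"z":-12,"ax":0,"ay":0,"az":0},{"x":0,"y":0,"z":-13,"ax":0,"ay":0,"az":0},{"x":0,"y":0,"z":-13,"ax":0,"ay":0,"az":0},{"x":0,"y":0,"z":-12,"ax":0,"ay":0,"az":0},{"x":0,"y":0,"z":-9,"ax":0,"ay":0,"az":0},{"x":0,"y":0,"z":-6,"ax":0,"ay":0,"az":0}]' && python3 -m creep '[{"x":0,"y":0,"z":-2,"ax":0,"ay":0,"az":0},{"x":0,"y":0,"z":0,"ax":0,"ay":0,"az":0},{"x":0,"y":0,"z":0,"ax":0,"ay":0,"az":0},{"x":0,"y":0,"z":0,"ax":0,"ay":0,"az":0},{"x":0,"y":0,"z":0,"ax":0,"ay":0,"az":0},{"x":0,"y":0,"z":0,"ax":0,"ay":0,"az":0},{"x":0,"y":0,"z":0,"ax":0,"ay":0,"az":0},{"x":0,"y":0,"z":0,"ax":0,"ay":0,"az":0},{"x":0,"y":0,"z":0,"ax":0,"ay":0,"az":0},{"x":0,"y":0,"z":0,"ax":0,"ay":0,"az":0}]'
cat > ball.py <<'E'
from h import *
s=sense();T=np.array(s['tcp_pos']);R=Ro.from_quat(s['tcp_rot']);print(T,R.as_matrix().round(3)[:,2],s['finger_force'])
def show(n,fn):
    c=optics.get_calibration(n);im=optics.read_camera(n);cv2.imwrite(fn,im[:,:,::-1])
    p=R.apply([0,.066,-.0])+T;p[2]=T[2]-.0527+.034
    q=np.array(c['R'])@p+c['t'];u,v=c['fx']*q[0]/q[2]+c['cx'],c['fy']*q[1]/q[2]+c['cy'];r=c['fx']*.014/q[2]
    print(n,'expect world',p.round(4),'px',round(u,1),round(v,1),'r',round(r,1))
    y,x=int(v)-40,int(u)-40;g=im[max(y,0):y+80,x:x+80,0]
    k=cv2.HoughCircles(cv2.resize(g,None,fx=3,fy=3,interpolation=cv2.INTER_CUBIC),cv2.HOUGH_GRADIENT,1,20,param1=120,param2=12,minRadius=int(2.6*r),maxRadius=int(3.5*r)+1)
    if k is not None:
        for a in k[0][:4]:
            U,V=a[0]/3+x,a[1]/3+max(y,0);print('circ',U.round(1),V.round(1),(a[2]/3).round(1),bp(n,U,V,p[2],c).round(4))
E
cat > look.py <<'E'
import sys
from ball import *
for n in ('wrist','side','top'):show(n,f'pics/{n}_{sys.argv[1]}.png')
E
python3 look.py L
```

```text
time: 15.65
tcp_pos: [0.5168, -0.1291, 0.1376]
tcp_rot: [0.773, 0.634, 0.0, 0.001]
contact_force: [0.8, -0.1, -4.7]
opening: 0.149
finger_force: 78.1
time: 16.48
tcp_pos: [0.5161, -0.1288, 0.1376]
tcp_rot: [0.773, 0.634, -0.0, -0.0]
contact_force: [-0.1, -0.2, -5.8]
opening: 0.152
finger_force: 78.1
[ 0.51614261 -0.12876347  0.13764527] [-0.  0. -1.] 78.09708595275879
wrist expect world [ 0.5809 -0.1417  0.1189] px 442.0 234.7 r 24.8
circ 440.2 239.8 27.7 [ 0.5795 -0.1446  0.1189]
circ 442.2 233.2 28.8 [ 0.581  -0.1408  0.1189]
circ 422.8 226.2 26.5 [ 0.5708 -0.1345  0.1189]
circ 430.5 226.8 28.1 [ 0.575  -0.1357  0.1189]
side expect world [ 0.5809 -0.1417  0.1189] px 343.8 216.8 r 6.1
circ 344.8 217.5 6.7 [ 0.5807 -0.1446  0.1189]
circ 357.2 212.2 6.0 [ 0.6088 -0.1594  0.1189]
top expect world [ 0.5809 -0.1417  0.1189] px 343.4 196.5 r 4.9
circ 309.8 166.5 5.8 [ 0.6656 -0.0425  0.1189]
```

The ball is loose in its cup, with the tray level and in the air. Carry to the camera.

```bash
python3 -m creep '[{"x":-3,"y":0,"z":0,"ax":0,"ay":0,"az":0},{"x":-6,"y":0.4,"z":0,"ax":0,"ay":0,"az":0},{"x":-9,"y":1,"z":0,"ax":0,"ay":0,"az":0},{"x":-12,"y":1,"z":0,"ax":0,"ay":0,"az":0},{"x":-15,"y":1,"z":0,"ax":0,"ay":0,"az":0},{"x":-16,"y":1,"z":0,"ax":0,"ay":0,"az":0},{"x":-16,"y":1,"z":0,"ax":0,"ay":0,"az":0},{"x":-16,"y":1,"z":0,"ax":0,"ay":0,"az":0},{"x":-16,"y":1,"z":0,"ax":0,"ay":0,"az":0},{"x":-16,"y":1,"z":0,"ax":0,"ay":0,"az":0}]' && python3 -m creep '[{"x":-16,"y":1,"z":0,"ax":0,"ay":0,"az":0},{"x":-16,"y":1,"z":0,"ax":0,"ay":0,"az":0},{"x":-16,"y":1,"z":0,"ax":0,"ay":0,"az":0},{"x":-15,"y":1,"z":0,"ax":0,"ay":0,"az":0},{"x":-13,"y":0.5,"z":0,"ax":0,"ay":0,"az":0},{"x":-11,"y":0.5,"z":0,"ax":0,"ay":0,"az":0},{"x":-8,"y":0,"z":0,"ax":0,"ay":0,"az":0},{"x":-5,"y":0,"z":0,"ax":0,"ay":0,"az":0},{"x":-3,"y":0,"z":0,"ax":0,"ay":0,"az":0},{"x":0,"y":0,"z":0,"ax":0,"ay":0,"az":0}]' && python3 -m creep '[{"x":0,"y":0,"z":0,"ax":0,"ay":0,"az":0},{"x":0,"y":0,"z":0,"ax":0,"ay":0,"az":0},{"x":0,"y":0,"z":0,"ax":0,"ay":0,"az":0},{"x":0,"y":0,"z":0,"ax":0,"ay":0,"az":0},{"x":0,"y":0,"z":0,"ax":0,"ay":0,"az":0},{"x":0,"y":0,"z":0,"ax":0,"ay":0,"az":0},{"x":0,"y":0,"z":0,"ax":0,"ay":0,"az":0},{"x":0,"y":0,"z":0,"ax":0,"ay":0,"az":0},{"x":0,"y":0,"z":0,"ax":0,"ay":0,"az":0},{"x":0,"y":0,"z":0,"ax":0,"ay":0,"az":0}]' && python3 look.py F
```

```text
time: 17.47
tcp_pos: [0.4993, -0.2551, 0.1377]
tcp_rot: [0.774, 0.634, -0.0, 0.0]
contact_force: [0.2, -0.0, -4.2]
opening: 0.149
finger_force: 78.1
time: 18.3
tcp_pos: [0.4845, -0.3552, 0.1376]
tcp_rot: [0.773, 0.634, -0.0, -0.0]
contact_force: [-0.5, -0.0, -5.1]
opening: 0.155
finger_force: 78.1
time: 19.13
tcp_pos: [0.4845, -0.355, 0.1377]
tcp_rot: [0.773, 0.634, -0.0, -0.0]
contact_force: [-0.5, 0.6, -4.8]
opening: 0.151
finger_force: 78.1
[ 0.4845347  -0.35495683  0.13770377] [-0. -0. -1.] 78.09465765953064
wrist expect world [ 0.5493 -0.3679  0.119 ] px 442.0 234.7 r 24.8
circ 440.2 238.5 26.6 [ 0.548 -0.37   0.119]
circ 430.8 226.8 28.4 [ 0.5435 -0.3619  0.119 ]
side expect world [ 0.5493 -0.3679  0.119 ] px 423.5 284.9 r 6.7
top expect world [ 0.5493 -0.3679  0.119 ] px 421.4 209.7 r 4.9
circ 421.5 210.2 4.7 [ 0.548  -0.3681  0.119 ]
circ 402.5 221.8 5.5 [ 0.5128 -0.3129  0.119 ]
```

The wrist and top cameras both put the ball at about (0.548, -0.369, 0.119), and the view point is (0.548, -0.368, 0.118).

```bash
python3 -c "
from workcell import manip
print(manip.job_done())"
```

```text
the job is handed in; nothing more can be done
None
```

I handed the job in at about 19 s with the tray held still and level at the camera, and the big ball loose in its cup about 1 mm from the view point; the hand-in returned no verdict, and I last saw the smaller balls in their nests just after lifting the big one.

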